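# Pack the sample case and shut it

### The job

Pack the orange case: stand every small bottle that stands on the open table upright in a pocket of its own, right down on the pocket floor, leaving the bottle already packed in the case. The tall amber bottle is too tall for the lid, so move it into the steel ring, where it stands upright on the table. When nothing stands above the rim any more, swing the lid gently shut, without letting it slam, and leave the timer, the marker pen and the notebook where they lie.

Things in the scene. Friction and masses are not known exactly. Their poses are not given: they have to be found in the camera images.
- case: fixed orange transport case, outside 142 (its x) x 242 (its y) x 78 mm high, walls 5 mm; open at the top until the lid is shut. Origin under its centre on the table, z up, x towards the hinge (away from the robot). Inside lies a dark insert, top 34 mm above the table, with 2 x 3 square pockets 40 mm wide, one small bottle each, floor 5 mm above the table; the rim is 78 mm above the table, so a small bottle on the pocket floor ends 11 mm under the rim
- case_pocket0 (a point): centre of the floor of pocket 0 of the case (case x -36 mm, y -72 mm, 5 mm above the table); axes as the case
- case_pocket1 (a point): centre of the floor of pocket 1 of the case (case x -36 mm, y 0 mm, 5 mm above the table); axes as the case
- case_pocket2 (a point): centre of the floor of pocket 2 of the case (case x -36 mm, y 72 mm, 5 mm above the table); axes as the case
- case_pocket3 (a point): centre of the floor of pocket 3 of the case (case x 20 mm, y -72 mm, 5 mm above the table); axes as the case
- case_pocket4 (a point): centre of the floor of pocket 4 of the case (case x 20 mm, y 0 mm, 5 mm above the table); axes as the case
- case_pocket5 (a point): centre of the floor of pocket 5 of the case (case x 20 mm, y 72 mm, 5 mm above the table); axes as the case
- case_lid (a joint): angle of the case's orange lid, rad: 0 = shut flat on the rim, grows as it opens, about 2 at the start (leaning back, away from the robot), stop at 2.2. The hinge is stiff: the lid stays where it is left, and needs about 1 to 4 N at the handle to move
- lid_hinge (a point): middle of the hinge line, which runs along the case's y at the far rim, 71 mm from the case's centre, 78 mm above the table
- lid_handle (a point): centre of the black handle bar on the lid's free edge: a round bar 16 mm thick and 36 mm long, parallel to the hinge line, 176 mm from it (and 6 mm above it when the lid is shut); its centre lies 32 mm beyond the lid's edge, on a 16 mm wide neck, so it can be pinched over its two ends and turns between the fingers. x of the point points from it to the hinge along the lid
- bottle_ring: fixed steel ring lying on the table, 84 mm outside, bore 46 mm, 30 mm high; origin at the centre of its underside
- tall_bottle: tall slim amber bottle with a red cap, 34 mm in diameter, 100 mm tall, standing in one of the case's pockets at the start and 27 mm over the rim; straight-sided up to 70 mm, cap 32 mm across; origin at the centre of its underside, z up
- stored_1: a small clear screw-cap bottle of clear liquid with a ribbed whitish cap, 34 mm in diameter and 62 mm tall (body to about 45 mm, cap 26 to 30 mm across above), about 100 g with its weight low down, standing upright; origin at the centre of its underside, z up; stands in a pocket of the case from the start; only one of the two such bottles is present
- stored_2: a small clear screw-cap bottle of clear liquid with a ribbed whitish cap, 34 mm in diameter and 62 mm tall (body to about 45 mm, cap 26 to 30 mm across above), about 100 g with its weight low down, standing upright; origin at the centre of its underside, z up; stands in a pocket of the case from the start; only one of the two such bottles is present
- vial_1: a small clear screw-cap bottle of clear liquid with a ribbed whitish cap, 34 mm in diameter and 62 mm tall (body to about 45 mm, cap 26 to 30 mm across above), about 100 g with its weight low down, standing upright; origin at the centre of its underside, z up; stands loose on the table at the start, may be absent
- vial_2: a small clear screw-cap bottle of pale blue-green liquid with a ribbed whitish cap, 34 mm in diameter and 62 mm tall (body to about 45 mm, cap 26 to 30 mm across above), about 100 g with its weight low down, standing upright; origin at the centre of its underside, z up; stands loose on the table at the start, may be absent
- vial_3: a small clear screw-cap bottle of clear liquid with a ribbed whitish cap, 34 mm in diameter and 62 mm tall (body to about 45 mm, cap 26 to 30 mm across above), about 100 g with its weight low down, standing upright; origin at the centre of its underside, z up; stands loose on the table at the start, may be absent
- vial_4: a small clear screw-cap bottle of pale red liquid with a ribbed whitish cap, 34 mm in diameter and 62 mm tall (body to about 45 mm, cap 26 to 30 mm across above), about 100 g with its weight low down, standing upright; origin at the centre of its underside, z up; stands loose on the table at the start, may be absent
- vial_5: a small clear screw-cap bottle of pale blue-green liquid with a ribbed whitish cap, 34 mm in diameter and 62 mm tall (body to about 45 mm, cap 26 to 30 mm across above), about 100 g with its weight low down, standing upright; origin at the centre of its underside, z up; stands loose on the table at the start, may be absent
- timer: bystander: white lab timer, 62 x 66 x 20 mm, lying on the table; origin under its centre
- marker: bystander: white marker pen with a red cap, 136 mm long (its y), 13 mm thick, lying on the table; origin under its middle
- notebook: bystander: dark blue notebook, 208 x 148 x 12 mm, lying flat; origin under its centre

How it is judged:
On the way, in this order (a step that is already met when the one before it is completed fails the run):
1. with the lid still open, the tall bottle stands in the ring and every small bottle stands upright on a pocket floor of the case (horizontal distance between tall_bottle and bottle_ring below 0.012 m and height (world z) of tall_bottle below 0.008 m and angle between tall_bottle's own z axis and vertical below 0.12 rad and x of vial_1 in the frame of case between -0.062 and 0.062 m and y of vial_1 in the frame of case between -0.112 and 0.112 m and z of each of vial_1, vial_2, vial_3, vial_4, vial_5, stored_1, stored_2 in the frame of case below 0.013 m and angle between each of vial_1, vial_2, vial_3, vial_4, vial_5, stored_1, stored_2's own z axis and vertical below 0.2 rad and x of vial_2 in the frame of case between -0.062 and 0.062 m and y of vial_2 in the frame of case between -0.112 and 0.112 m and x of vial_3 in the frame of case between -0.062 and 0.062 m and y of vial_3 in the frame of case between -0.112 and 0.112 m and x of vial_4 in the frame of case between -0.062 and 0.062 m and y of vial_4 in the frame of case between -0.112 and 0.112 m and x of vial_5 in the frame of case between -0.062 and 0.062 m and y of vial_5 in the frame of case between -0.112 and 0.112 m and x of stored_1 in the frame of case between -0.062 and 0.062 m and y of stored_1 in the frame of case between -0.112 and 0.112 m and x of stored_2 in the frame of case between -0.062 and 0.062 m and y of stored_2 in the frame of case between -0.112 and 0.112 m and value of joint case_lid above 1 rad), for 0.2 s.
2. the lid is shut (value of joint case_lid below 0.06 rad), for 0.2 s.
At the end, for the whole second after the job is handed in: The lid is shut (under 0.06 rad); every small bottle present stands in a pocket of the case, within 8 mm of its floor and 0.2 rad of upright; the tall bottle stands on the table in the ring, within 12 mm of its centre and 0.12 rad of upright (horizontal distance between tall_bottle and bottle_ring below 0.012 m and height (world z) of tall_bottle below 0.008 m and angle between tall_bottle's own z axis and vertical below 0.12 rad and x of vial_1 in the frame of case between -0.062 and 0.062 m and y of vial_1 in the frame of case between -0.112 and 0.112 m and z of each of vial_1, vial_2, vial_3, vial_4, vial_5, stored_1, stored_2 in the frame of case below 0.013 m and angle between each of vial_1, vial_2, vial_3, vial_4, vial_5, stored_1, stored_2's own z axis and vertical below 0.2 rad and x of vial_2 in the frame of case between -0.062 and 0.062 m and y of vial_2 in the frame of case between -0.112 and 0.112 m and x of vial_3 in the frame of case between -0.062 and 0.062 m and y of vial_3 in the frame of case between -0.112 and 0.112 m and x of vial_4 in the frame of case between -0.062 and 0.062 m and y of vial_4 in the frame of case between -0.112 and 0.112 m and x of vial_5 in the frame of case between -0.062 and 0.062 m and y of vial_5 in the frame of case between -0.112 and 0.112 m and x of stored_1 in the frame of case between -0.062 and 0.062 m and y of stored_1 in the frame of case between -0.112 and 0.112 m and x of stored_2 in the frame of case between -0.062 and 0.062 m and y of stored_2 in the frame of case between -0.112 and 0.112 m and value of joint case_lid below 0.06 rad); the robot touches nothing.
It fails at once if the lid slams shut (value of joint case_lid below 0.2 rad and velocity of joint case_lid below -3 rad/s).
It fails at once if the timer is shifted more than 3 cm (distance of timer from where it was at the start of the episode above 0.03 m).
It fails at once if the marker is shifted more than 3 cm (distance of marker from where it was at the start of the episode above 0.03 m).
It fails at once if the notebook is shifted more than 3 cm (distance of notebook from where it was at the start of the episode above 0.03 m).
Of stored_1, stored_2 only 1 to 1 are there at a start; the rules pass over those that are not, and their reading is None.
Of vial_1, vial_2, vial_3, vial_4, vial_5 only 4 to 5 are there at a start; the rules pass over those that are not, and their reading is None.
At some moment in a run one of vial_1, vial_2, vial_3, vial_4, vial_5 may be knocked a few centimetres aside while the robot is not near it.
It also fails if it takes over 192 s, if anything falls off the work surface, if the arm or the gripper's body presses on something with over 40 N, if the wrist force passes 120 N, or if a joint passes its speed limit or range.

### The arm

A 7-joint arm with a two-finger parallel gripper is mounted at the origin on a cart in front of the work surface, level with it; the furniture and walls round the work are solid. World frame = base frame: x ahead of the robot, y to its left, z up, the work surface at z = 0. Lengths are in m, angles in rad, forces in N, time in s.
With the tool pointing down it reaches from about 0.4 to 0.85 m from the base axis. Payload 4.5 kg.
Tool frame: the origin (TCP) lies at the very end of the fingers, on their centre line; the grasp point (between the pads) lies 19 mm behind it; z points along the fingers, y is the line along which they close (so a half turn about z gives the same grasp; the last joint's range is limited). The gripper opens to 85 mm and grips with 20 to 120 N. Pads are 22 mm wide; open, the fingers measure 114 mm over their backs; the gripper's body (76 mm by 85 mm) begins 54 mm behind the grasp point. The pads swing forward as they close: fully open they stand 13 mm farther back than shut.
Start: joints at [-1.294, 0.689, -0.195, 1.565, 0.157, 0.902, -0.215], TCP at [0.15, 0.607, 0.202] pointing down, gripper open.
Joint ranges: [-3.01, 3.01], [-0.46, 2.08], [-1.47, 1.51], [0.13, 2.56], [-1, 4.14], [0.04, 2.09], [-2.66, 2.66]. Speed limits (rad/s): [2.57, 2.57, 3.14, 3.14, 3.14, 3.14, 3.14].

### API

Orientations are given as [roll, pitch, yaw] about the fixed x, y, z axes, in that order (R = Rz(yaw) Ry(pitch) Rx(roll)).
In Python, from plant import bot gives the robot as it stands. Calls block until the motion is done:
- bot.move_ptp(position, orientation): joint-space move of the TCP to a pose.
- bot.servo_line(position, rotation=None, v=0.15, f_stop=None): straight line of the TCP; rotation=None keeps the orientation; v is the mean speed in m/s. With f_stop (N) it stops when the force on the tool has changed by that much, and returns True; else False.
- bot.move_j(angles): joint-space move.
- bot.gripper_to(opening, effort=None): finger opening in m; effort is the grip in N (None keeps the last); returns when the fingers have stopped.
- bot.pause(seconds).
- bot.inverse_kinematics(position, orientation): joint angles nearest the present ones, or None.
- bot.get_state(): the state.
- bot.capture(name): name is "side" or "top"; returns the picture (420x560x3 uint8, blue, green, red); there is no depth.
- bot.camera_params(name): a dict with "fov_y" (degrees; the focal length in pixels is half the picture's height over the tangent of half this angle, whatever the lens; pixels are square), "cx", "cy" (the principal point, pixels), "rvec" (rotation vector, rad) and "tvec" (3), from world to camera coordinates, as OpenCV has them. Camera axes: x right, y down, z forward; pixel columns grow to the right and rows downward; lengths in m; the calibration is good to about 2 mm. A picture is of the moment at which its call begins. camera_params takes no time and is no camera call.
A pose or a line that the arm cannot do raises bot.IKError and nothing moves.
- bot.finish_job(): hands the job in; it is judged then, once.
The state is a dict: "time": time; "q": joint angles; "joint_vel": joint speeds; "joint_efforts": joint torques, N m; "eef_pos": TCP position; "eef_rot": TCP orientation; "contact_force": force on the tool from outside, world axes, zero at the start; "ft_torque": the same for the moment, N m; "gripper_width": finger opening in m; "grasp_force": force on a finger pad.
Only numpy, scipy, OpenCV 4.12 (cv2) and the standard library are available. Lean on these libraries where they do the work, as an engineer would, in place of code of your own. Each camera call takes 0.05 s, during which the arm holds its last target. There are 200 camera calls.

## Working session

There is one attempt and no reset: what is moved stays moved. The work goes in short steps, each a Python script; the robot and the scene stay as the last script left them, time stands still between calls to the robot, and variables do not carry over. Pictures are saved under pics/ and viewed, at most 14 in all, crops included, and the job is handed in when it is done.

```bash
ls; mkdir -p pics; python3 - <<'E'
from plant import bot
import cv2
for n in("top","side"):
    cv2.imwrite(f"pics/{n}0.png",bot.capture(n)); print(n,bot.camera_params(n))
s=bot.get_state();print(s)
E
```

```text
pics
top {'fov_y': 45.34770131565341, 'cx': 279.70309945244276, 'cy': 205.77228036658818, 'rvec': array([ 2.21727476, -1.986611  ,  0.20468358]), 'tvec': array([0.14298953, 0.54387715, 1.18290225])}
side {'fov_y': 53.39931190000544, 'cx': 274.96772030449245, 'cy': 208.88774408172313, 'rvec': array([ 0.6164273 , -2.34158132,  1.47745813]), 'tvec': array([0.54857732, 0.10023111, 1.16722659])}
{'time': 0.1, 'q': array([-1.29419406,  0.68992982, -0.19453947,  1.56629414,  0.15733289,
        0.90255102, -0.21512097]), 'joint_vel': array([-0.00168076, -0.00178814,  0.00069394, -0.00117178,  0.00074071,
       -0.00171706,  0.00096298]), 'joint_efforts': array([-3.10536176e-03, -5.40609419e+01, -1.27189212e+00, -1.58985794e+01,
        9.30508599e-03,  4.35036054e-03,  2.08920625e-06]), 'eef_pos': array([0.15015111, 0.60599198, 0.20083187]), 'eef_rot': array([-3.13981348e+00,  1.50103335e-04,  2.89888790e+00]), 'contact_force': array([0.09629924, 0.04302884, 0.11403601]), 'ft_torque': array([-2.45795084e-03,  4.42116519e-03, -6.81010916e-05]), 'grasp_force': 0.0, 'gripper_width': 0.08528760188489043}
```

View pics/top0.png

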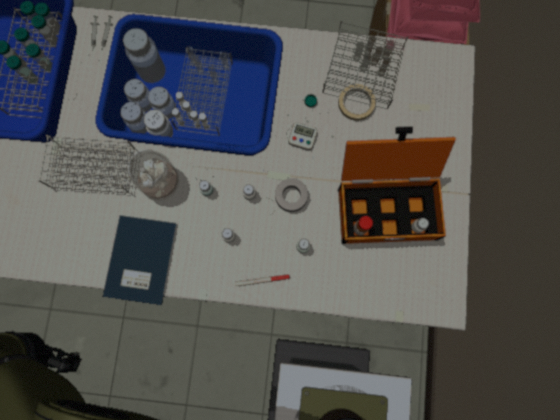

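View pics/side0.png

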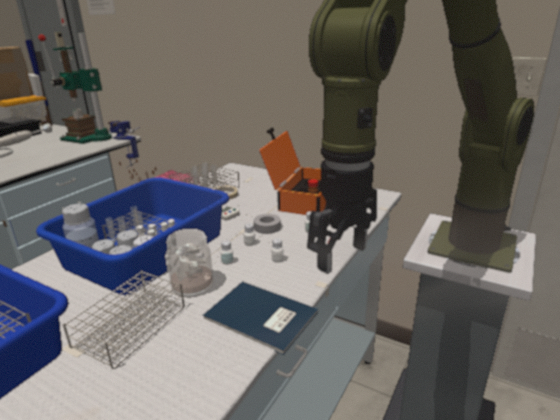

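The top view shows 4 loose vials (caps near (206,185), (250,189), (228,234), (304,244)), the ring at (292,194), and the case at about (392,210). The tall bottle is near (365,223) and the stored one near (422,226). I'll zoom in to get precise pixels.

```bash
cat > h.py <<'E'
import numpy as np, cv2
from plant import bot
def cam(n):
    p=bot.camera_params(n); f=210/np.tan(np.radians(p['fov_y'])/2)
    K=np.array([[f,0,p['cx']],[0,f,p['cy']],[0,0,1]]); return K,np.array(p['rvec']),np.array(p['tvec'])
def pix(n,P):
    K,r,t=cam(n); return cv2.projectPoints(np.float64(P).reshape(-1,3),r,t,K,None)[0].reshape(-1,2)
def world(n,uv,z):
    K,r,t=cam(n); R=cv2.Rodrigues(r)[0]; uv=np.float64(uv).reshape(-1,2)
    d=np.c_[uv,np.ones(len(uv))]@np.linalg.inv(K).T@R; c=-R.T@t
    return c+d*((z-c[2])/d[:,2])[:,None]
def crop(n,name,u0,v0,w,h,s):
    im=bot.capture(n); c=cv2.resize(im[v0:v0+h,u0:u0+w],None,fx=s,fy=s,interpolation=cv2.INTER_CUBIC); cv2.imwrite(name,c); return im
E
python3 - <<'E'
from h import *
crop("top","pics/c1.png",330,120,130,130,4.6)
crop("top","pics/c2.png",190,170,130,125,4.8)
R=cv2.Rodrigues(cam("top")[1])[0];print(-R.T@cam("top")[2])
E
```

```text
[0.26985204 0.16966592 1.27039341]
```

View pics/c1.png

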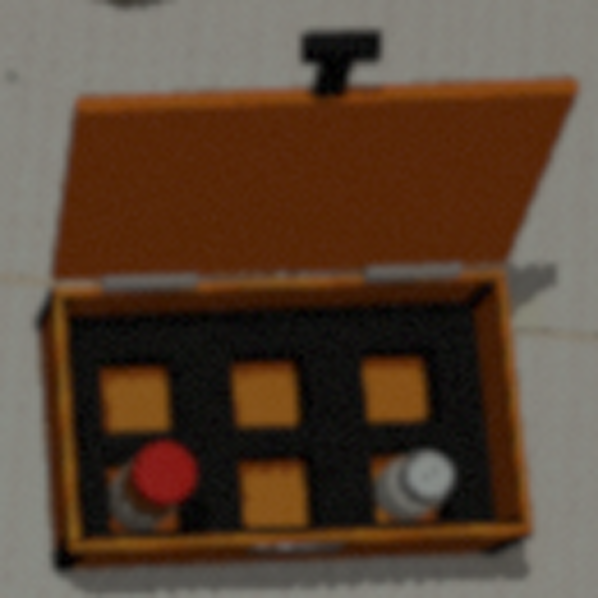

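View pics/c2.png

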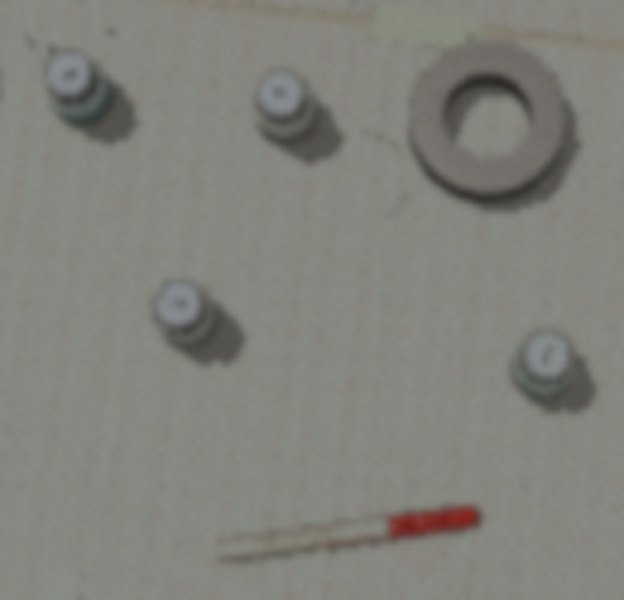

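Crop 1 shows the case's outer rim corners near (57,290), (503,272), (530,537) and (70,552), with the red cap at (166,470), the stored cap at (430,474) and the handle bar at (341,46). Pockets 1, 3, 4 and 5 look empty. Crop 2 shows four vial caps at (71,73), (281,93), (180,303) and (546,355), and the ring top at (490,117).

```bash
cat > m1.py <<'E'
from h import *
from scipy.optimize import least_squares
f1=lambda p:(np.float64(p).reshape(-1,2)+.5)/4.6-.5+[330,120]
f2=lambda p:(np.float64(p).reshape(-1,2)+.5)/4.8-.5+[190,170]
T=lambda p,P:np.c_[np.array(P)[:,:2]@np.array([[np.cos(p[2]),np.sin(p[2])],[-np.sin(p[2]),np.cos(p[2])]])+p[:2],np.array(P)[:,2]]
C=np.array([[.071,.121,.078],[.071,-.121,.078],[-.071,-.121,.078],[-.071,.121,.078]])
uv=f1([[57,290],[503,272],[530,537],[70,552]])
x0=[*world("top",uv,.078).mean(0)[:2],0]
def res(p): return (pix("top",T(p,C))-uv).ravel()
if __name__=="__main__":
    r=least_squares(res,x0); p=r.x; print("case",p.round(4),r.fun.round(2))
    v=world("top",f2([[71,73],[281,93],[180,303],[546,355]]),.062); print("vials",v.round(4).tolist())
    print("ring",world("top",f2([490,117]),.03).round(4))
    inv=lambda w:(np.array(w)[:,:2]-p[:2])@np.array([[np.cos(p[2]),-np.sin(p[2])],[np.sin(p[2]),np.cos(p[2])]])
    print("tall",inv(world("top",f1([166,470]),.105)),"stored",inv(world("top",f1([430,474]),.067)))
    print("marker",world("top",f2([[220,550],[480,515]]),.006).round(3).tolist())
    # lid angle from handle
    h=f1([341,46])[0]
    def hp(a,y=0): return T(p,[[.071-.176*np.cos(a)-.006*np.sin(a)*-1*-1,y,.078+.176*np.sin(a)+.006*np.cos(a)]])
    for a in np.arange(1.7,2.21,.05): print(round(a,2),pix("top",hp(a))[0].round(1),h.round(1))
    im=cv2.imread("pics/top0.png"); big=cv2.resize(im[120:250,330:460],None,fx=4.6,fy=4.6,interpolation=cv2.INTER_CUBIC)
    def line(P): cv2.polylines(big,[(((pix("top",T(p,P))-[330,120]+.5)*4.6-.5)*16).astype(np.int32)],True,(0,255,0),1,cv2.LINE_AA,4)
    line(C);q=C*1;q[:,:2]-=np.sign(q[:,:2])*.005;line(q)
    for x in(-.036,.02):
        for y in(-.072,0,.072):
            for z in(.034,.005): line([[x+a*.02,y+b*.02,z] for a,b in((1,1),(1,-1),(-1,-1),(-1,1))])
    cv2.imwrite("pics/o1.png",big)
E
python3 m1.py
```

```text
case [ 0.5425 -0.0714  0.1445] [-1.06 -0.37  0.64  0.16  0.74 -0.06 -0.33  0.2 ]
vials [[0.5564, 0.393, 0.062], [0.5577, 0.2838, 0.062], [0.4434, 0.3212, 0.062], [0.4373, 0.1344, 0.062]]
ring [[0.5644 0.1755 0.03  ]]
tall [[-0.03379403  0.0720988 ]] stored [[-0.03425825 -0.07362984]]
marker [[0.325, 0.291, 0.006], [0.358, 0.159, 0.006]]
1.7 [407.1 151.9] [403.7 129.6]
1.75 [406.5 148.2] [403.7 129.6]
1.8 [405.9 144.7] [403.7 129.6]
1.85 [405.3 141.2] [403.7 129.6]
1.9 [404.6 137.9] [403.7 129.6]
1.95 [403.9 134.8] [403.7 129.6]
2.0 [403.2 131.8] [403.7 129.6]
2.05 [402.4 129. ] [403.7 129.6]
2.1 [401.6 126.3] [403.7 129.6]
2.15 [400.8 123.8] [403.7 129.6]
2.2 [400.  121.5] [403.7 129.6]
```

View pics/o1.png

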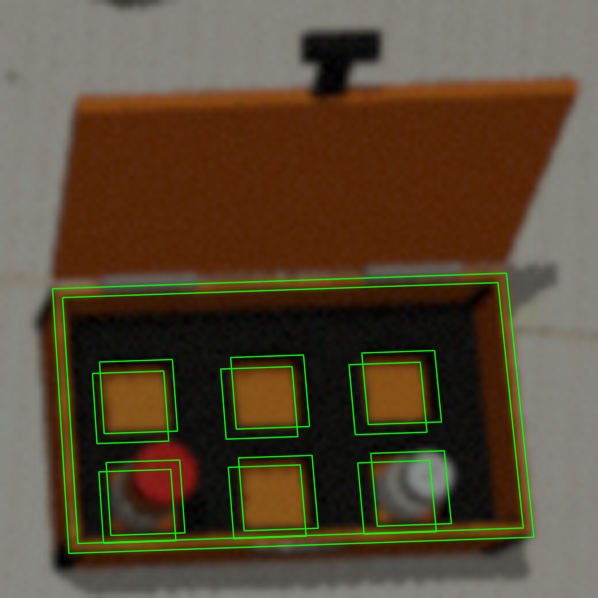

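The overlay agrees with the case to about 1–2 mm: the green rims sit on the orange rims and the pocket squares bracket the orange floors. The tall bottle is in pocket 2, the stored one in pocket 0, and the lid is at about 2.03 rad. Next I'll check reach, then move the tall bottle.

```bash
cat >> h.py <<'E'
CASE=np.array([.5425,-.0714,.1445]); YAW=.1445+np.pi
def cw(x,y):
    c,s=np.cos(CASE[2]),np.sin(CASE[2]); return CASE[:2]+[c*x-s*y,s*x+c*y]
POCK=[cw(x,y) for x in(-.036,.02) for y in(-.072,0,.072)]
RING=np.array([.5644,.1755])
V0=np.array([[.5564,.393],[.5577,.2838],[.4434,.3212],[.4373,.1344]])
HI=.20
def ori(): return [np.pi,0,YAW]
def over(xy,z=HI): bot.move_ptp([*xy,z],ori())
def st(msg=""):
    s=bot.get_state(); print(msg,"t%.1f"%s['time'],"pos",np.round(s['eef_pos'],4),"w%.4f"%s['gripper_width'],"gf%.1f"%s['grasp_force'],"F",np.round(s['contact_force'],1))
def pick(xy,z,clear=HI,eff=40):
    over(xy,clear); bot.gripper_to(.052)
    hit=bot.servo_line([*xy,z],v=.12,f_stop=8); st("at grasp hit=%s"%hit)
    if hit: return False
    bot.gripper_to(0,eff); st("gripped"); bot.servo_line([*xy,clear],v=.2); st("lifted")
    return bot.get_state()['gripper_width']>.02
def place(xy,z,clear=HI,zfast=None):
    over(xy,clear)
    if zfast: bot.servo_line([*xy,zfast],v=.2)
    hit=bot.servo_line([*xy,z],v=.05,f_stop=6); st("placed hit=%s"%hit); return hit
def release(xy,clear=HI):
    bot.gripper_to(.052); p=bot.get_state()['eef_pos']; bot.servo_line([p[0],p[1],clear],v=.2)
E
python3 - <<'E'
from h import *
for k in(0,1,-1):
    o=[np.pi,0,.1445+k*np.pi]
    print(k,[None if (q:=bot.inverse_kinematics([*p,z],o)) is None else q[6].round(2) for p,z in [(POCK[2],.05),(POCK[5],.035),(V0[0],.03),(V0[2],.03),(RING,.045),(cw(.15,0),.216),(cw(-.105,0),.065),(POCK[3],.25)]])
E
```

```text
0 [np.float64(-1.04), np.float64(-1.06), np.float64(-1.64), np.float64(-1.57), np.float64(-1.29), np.float64(-1.1), np.float64(-0.94), np.float64(-0.89)]
1 [np.float64(0.79), np.float64(0.89), np.float64(0.73), np.float64(0.59), np.float64(0.88), np.float64(1.49), np.float64(0.83), np.float64(1.68)]
-1 [np.float64(0.79), np.float64(0.89), np.float64(0.73), np.float64(0.59), np.float64(0.88), np.float64(1.49), np.float64(0.83), np.float64(1.68)]
```

```bash
python3 - <<'E'
from h import *
p=POCK[2]
if pick(p,.052,.22):
    # stay above the ring for a look
    over(RING,.22); st("over ring")
    cv2.imwrite("pics/s1.png",np.vstack([cv2.resize(bot.capture("side")[120:300,170:420],(750,540))]))
E
```

```text
at grasp hit=False t4.7 pos [ 0.4969 -0.0054  0.0525] w0.0517 gf0.0 F [ 0.3  0.3 -0.3]
gripped t5.0 pos [ 0.497  -0.0053  0.0526] w0.0306 gf39.2 F [-0.3 -1.2  6.4]
lifted t6.0 pos [ 0.4955 -0.0056  0.219 ] w0.0303 gf39.6 F [-0.1  0.8 -1.3]
over ring t6.8 pos [0.5638 0.1744 0.2188] w0.0306 gf39.6 F [-0.8 -1.1 -1.2]
```

View pics/s1.png

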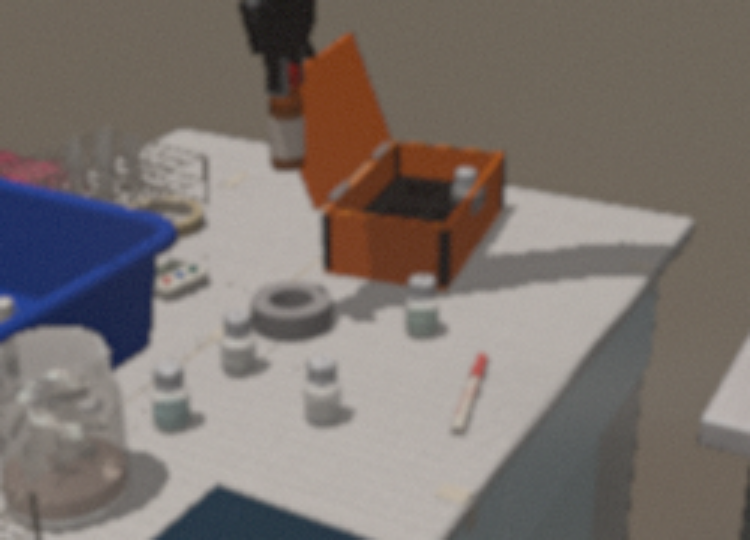

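The amber bottle is held upright (base near crop (287,165), i.e. full-image (266,175)), and the ring top is at about (293,298), i.e. (267.5,219). I'll check these against projections and then lower it.

```bash
python3 - <<'E'
from h import *
print(pix("side",[[*RING,.172],[*RING,.03]]).round(1), world("side",[267.5,219],.03).round(4))
hit=place(RING,.046,.22,.10)
E
```

```text
[[264.3 175.2]
 [266.  218.6]] [[0.5589 0.1758 0.03  ]]
placed hit=True t8.8 pos [0.5641 0.1754 0.0477] w0.0303 gf40.1 F [-0.  -0.8  4.6]
```

```bash
cat >> h.py <<'E'
def find(i,im=None):
    """current position of loose vial i by matching its cap patch of the first picture"""
    ref=cv2.imread("pics/top0.png"); im=bot.capture("top") if im is None else im
    u,v=np.round(pix("top",[*V0[i],.062])[0]).astype(int)
    t=ref[v-8:v+9,u-8:u+9]; m=48; w=im[v-m:v+m+1,u-m:u+m+1]
    r=cv2.matchTemplate(w,t,cv2.TM_CCOEFF_NORMED); _,s,_,l=cv2.minMaxLoc(r)
    d=np.array(l)-(m-8); p=world("top",pix("top",[*V0[i],.062])[0]+d,.062)[0,:2]
    print("vial",i,"score %.2f shift px"%s,d,"pos",p.round(4)); return p,s
E
python3 - <<'E'
from h import *
release(RING,.22); over(POCK[1],.22)
im=bot.capture("top"); cv2.imwrite("pics/t2.png",im[100:300,170:470].repeat(2,0).repeat(2,1))
for i in range(4): find(i,im)
st()
E
```

```text
vial 0 score 1.00 shift px [0 0] pos [0.5564 0.393 ]
vial 1 score 1.00 shift px [0 0] pos [0.5577 0.2838]
vial 2 score 1.00 shift px [0 0] pos [0.4434 0.3212]
vial 3 score 1.00 shift px [0 0] pos [0.4373 0.1344]
 t11.2 pos [ 0.5078 -0.0742  0.22  ] w0.0521 gf0.0 F [-0.1  1.1 -0.7]
```

View pics/t2.png

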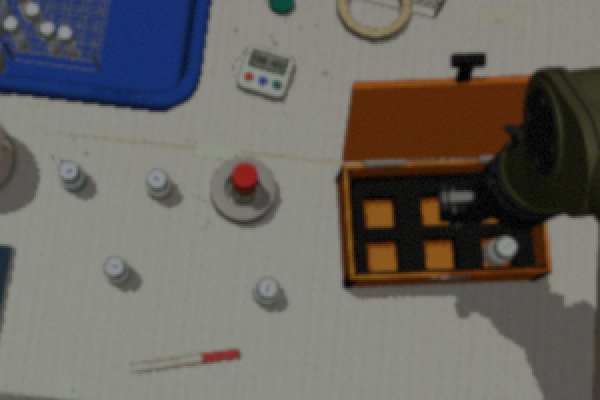

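The picture shows the tall bottle standing in the ring (red cap at (245,177)) and the vials unmoved. Next is the nearest vial, into pocket 5.

```bash
cat >> h.py <<'E'
def vial(i,k):
    p,s=find(i)
    if s<.8: print("look!"); return
    if not pick(p,.031): print("no grip"); return
    q=POCK[k]; hit=place(q,.0355,HI,.09)
    return bot.get_state()['eef_pos'][2]
E
python3 - <<'E'
from h import *
z=vial(3,5); print(z)
if z and z<.040: release(POCK[5]); st("done")
E
```

```text
vial 3 score 1.00 shift px [0 0] pos [0.4373 0.1344]
at grasp hit=False t13.9 pos [0.4377 0.1345 0.0315] w0.0518 gf0.0 F [ 0.3 -0.3 -0. ]
gripped t14.5 pos [0.4388 0.1376 0.0326] w0.0003 gf7.5 F [-1.7  4.7 16.2]
lifted t15.5 pos [0.4366 0.1339 0.1992] w0.0003 gf0.0 F [-0.  -0.4  0.9]
no grip
None
```

The grip slipped off (fingers fully shut), so I'll look at the vial.

```bash
python3 - <<'E'
from h import *
over(cw(-.05,-.1),.22)
a=bot.capture("top"); b=bot.capture("side")
A=cv2.resize(a[205:285,260:360],(600,480),interpolation=cv2.INTER_CUBIC); cv2.imwrite("pics/v3.png",A)
u,v=pix("side",[*V0[3],.03])[0].astype(int); print(u,v)
B=cv2.resize(b[v-30:v+30,u-40:u+40],(600,450),interpolation=cv2.INTER_CUBIC); cv2.imwrite("pics/v3s.png",cv2.resize(np.vstack([A,B]),(387,600)))
find(3,a)
E
```

```text
309 221
vial 3 score 1.00 shift px [0 0] pos [0.4373 0.1344]
```

View pics/v3s.png

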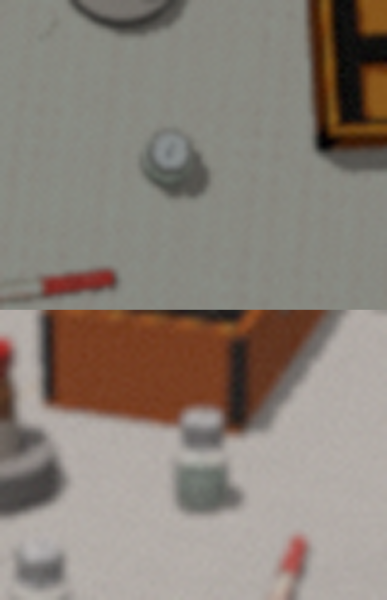

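The vial stands upright where it was. My grip was too high, so the fingers likely tilted it out. I'll grip lower on the body, insert partway, and let the pocket guide the last few millimetres. I'll also cross-check x from the side view.

```bash
cat >> h.py <<'E'
def vial(i,k,zg=.017,off=(0,0)):
    p,s=find(i); p=p+off
    if s<.8: print("look!"); return
    if not pick(p,zg): print("no grip"); return
    q=POCK[k]; over(q); bot.servo_line([*q,zg+.040],v=.2)
    return place_in(q,.037)
def place_in(q,z):
    hit=bot.servo_line([*q,z],v=.05,f_stop=6); st("inserted hit=%s"%hit); return bot.get_state()['eef_pos'][2]
E
python3 - <<'E'
from h import *
print(world("side",[310.5,222.4],.031).round(4),world("side",[311,211.9],.062).round(4))
z=vial(3,5); print(z)
E
```

```text
[[0.4313 0.1377 0.031 ]] [[0.4338 0.1299 0.062 ]]
vial 3 score 1.00 shift px [0 0] pos [0.4373 0.1344]
at grasp hit=False t20.3 pos [0.4376 0.1345 0.0174] w0.0523 gf0.0 F [0.2 0.  0.4]
gripped t20.6 pos [0.4376 0.1343 0.0175] w0.0241 gf38.9 F [-0.3  0.1  5.7]
lifted t21.7 pos [0.4365 0.1339 0.1991] w0.0244 gf39.1 F [-0.2 -0.4 -0.4]
inserted hit=False t23.8 pos [0.5517 0.0027 0.0367] w0.0240 gf39.1 F [ 0.1 -0.4 -0.6]
0.0367474409192532
```

```bash
python3 - <<'E'
from h import *
over_q=POCK[5]; bot.servo_line([*over_q,.15],v=.2)
b=bot.capture("side"); a=bot.capture("top"); st()
u,v=pix("side",[*over_q,.15])[0].astype(int); print(u,v,pix("side",[[*over_q,.15],[*over_q,.133]]).round(1))
B=cv2.resize(b[v-45:v+35,u-35:u+45],(480,480),interpolation=cv2.INTER_CUBIC)
u,v=pix("top",[*over_q,.15])[0].astype(int); print(u,v)
A=cv2.resize(a[v-40:v+40,u-40:u+13],(318,480),interpolation=cv2.INTER_CUBIC)
cv2.imwrite("pics/g1.png",np.hstack([A,B]))
E
```

```text
t24.7 pos [0.5507 0.0025 0.1486] w0.0244 gf39.1 F [ 0.3  0.3 -1.3]
295 165 [[295.7 165.4]
 [295.8 170.3]]
367 195
```

View pics/g1.png

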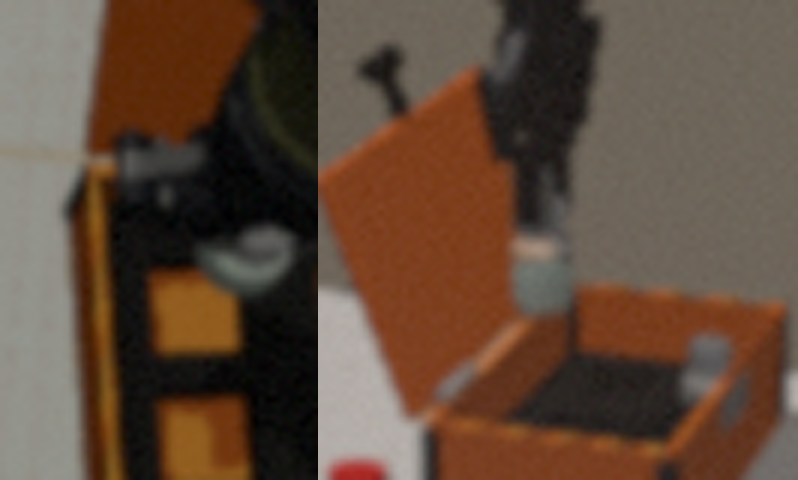

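The fingers are holding the cap and their tips sit about 25 mm above the reported TCP. That explains the first slip, and this cap grip is secure, with no slip since bottle bottom = TCP − 17.5 mm. I can lower it all the way to the pocket floor (TCP ≈ 0.0225).

```bash
cat >> h.py <<'E'
ZG=.0165
def vial(i,k,off=(0,0)):
    p,s=find(i); p=p+off
    if s<.8: print("look!"); return
    if not pick(p,ZG): print("no grip"); return
    q=POCK[k]; over(q); bot.servo_line([*q,.065],v=.2)
    return place_in(q,ZG+.0045)
E
python3 - <<'E'
from h import *
q=POCK[5]; bot.servo_line([*q,.06],v=.2)
z=place_in(q,.0225)
if z<.027:
    release(q); st("up"); over(POCK[3],.22)
    im=bot.capture("top"); cv2.imwrite("pics/t3.png",cv2.resize(im[140:260,190:450],None,fx=3,fy=3,interpolation=cv2.INTER_CUBIC))
    for i in range(3): find(i,im)
E
```

```text
inserted hit=True t26.0 pos [0.5513 0.0026 0.0226] w0.0241 gf39.7 F [-0.6 -0.8  5.8]
up t27.4 pos [0.5495 0.0022 0.199 ] w0.0522 gf0.0 F [ 0.1 -0.1  0.6]
vial 0 score 1.00 shift px [0 0] pos [0.5564 0.393 ]
vial 1 score 1.00 shift px [0 0] pos [0.5577 0.2838]
vial 2 score 1.00 shift px [0 0] pos [0.4434 0.3212]
```

View pics/t3.png

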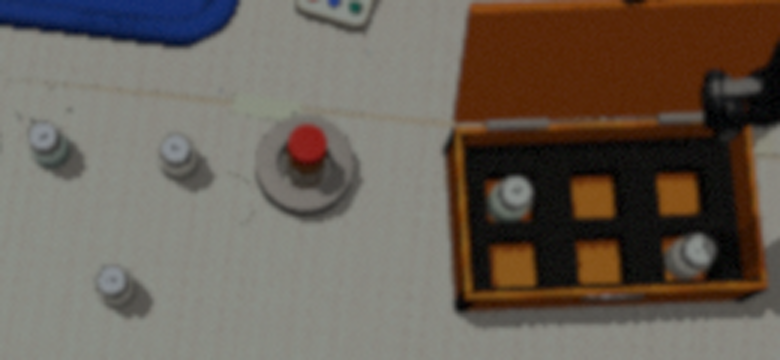

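The vial stands in pocket 5 (cap at (515,190)), with the others unmoved. I'll do the remaining three, stopping at any anomaly.

```bash
python3 - <<'E'
from h import *
for i,k in((1,4),(2,1),(0,2)):
    z=vial(i,k); print(z)
    if z is None or z>.027: print("STOP",i,k); break
    release(POCK[k])
st("end")
E
```

```text
vial 1 score 1.00 shift px [0 0] pos [0.5577 0.2838]
at grasp hit=False t31.6 pos [0.5582 0.2841 0.0172] w0.0516 gf0.0 F [ 0.3 -0.6 -0.8]
gripped t32.0 pos [0.5581 0.2841 0.0171] w0.0241 gf39.0 F [0.4 0.2 4.1]
lifted t33.0 pos [0.5568 0.283  0.1986] w0.0248 gf39.0 F [-0.   1.5 -0.8]
inserted hit=True t36.0 pos [ 0.5619 -0.0684  0.0221] w0.0244 gf39.7 F [0.  0.1 5.8]
0.022087218717957213
vial 2 score 1.00 shift px [0 0] pos [0.4434 0.3212]
at grasp hit=False t40.9 pos [0.4438 0.3215 0.0171] w0.0520 gf0.0 F [-0.6  0.6 -0.4]
gripped t41.2 pos [0.4437 0.3217 0.017 ] w0.0242 gf38.9 F [-0.5  0.4  4.6]
lifted t42.3 pos [0.4427 0.3203 0.1989] w0.0238 gf39.0 F [-0.6 -0.8 -2.3]
inserted hit=True t45.4 pos [ 0.5065 -0.0764  0.022 ] w0.0239 gf39.6 F [0.7 0.6 6.4]
0.022007147347551687
vial 0 score 1.00 shift px [0 0] pos [0.5564 0.393 ]
at grasp hit=False t50.5 pos [0.5569 0.3935 0.0173] w0.0519 gf0.0 F [-0.5 -0.7 -0.2]
gripped t50.9 pos [0.5567 0.3936 0.0172] w0.0242 gf38.8 F [-0.6 -0.3  2.9]
lifted t51.9 pos [0.5557 0.392  0.1985] w0.0240 gf38.7 F [ 0.3  0.5 -2.2]
inserted hit=True t55.1 pos [ 0.496  -0.0052  0.0221] w0.0242 gf39.4 F [-0.4 -0.3  4.9]
0.022050282891697984
end t56.5 pos [ 0.4945 -0.0057  0.1991] w0.0519 gf0.0 F [ 0.3  0.3 -0.6]
```

```bash
python3 - <<'E'
from h import *
bot.move_ptp([.42,.30,.28],ori())
a=bot.capture("top"); b=bot.capture("side")
A=cv2.resize(a[115:255,260:460],(600,420),interpolation=cv2.INTER_CUBIC)
B=cv2.resize(b[115:225,250:350],(200,220),interpolation=cv2.INTER_CUBIC)
c=np.zeros((420,800,3),np.uint8); c[:,:600]=A; c[:220,600:]=B; c[240:390,600:]=cv2.resize(a,(200,150))
cv2.imwrite("pics/t4.png",c); st()
E
```

```text
t57.8 pos [0.4209 0.2979 0.2793] w0.0519 gf0.0 F [ 0.5 -0.2  0.7]
```

View pics/t4.png

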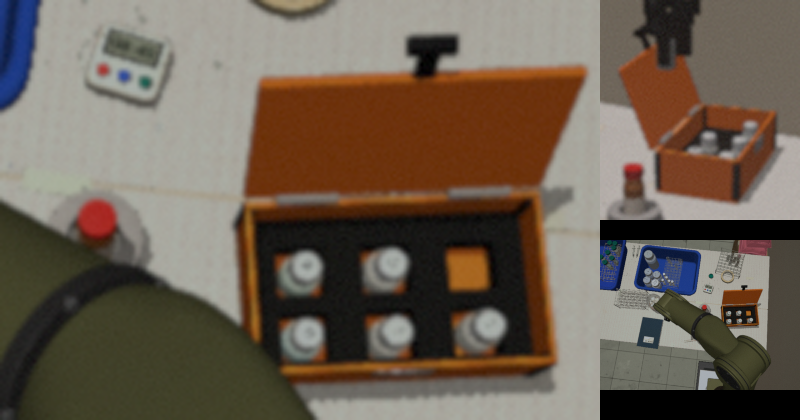

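All five small bottles stand in their pockets and the tall one is in the ring. The handle is at full-image pixel (404,130), and no fifth loose vial is visible. Now I'll fix the lid angle and check the closing arc.

```bash
cat >> h.py <<'E'
def hpos(a):
    x=.071-.176*np.cos(a)+.006*np.sin(a); return np.r_[cw(x,0),.078+.176*np.sin(a)+.006*np.cos(a)]
DZ=-.043
E
python3 - <<'E'
from h import *
for a in np.arange(1.86,2.1,.04): print(round(a,2),pix("top",hpos(a))[0].round(1),hpos(a).round(3))
A=np.arange(1.97,-.05,-.1); print([bot.inverse_kinematics(hpos(a)+[0,0,DZ],ori()) is not None for a in A])
print(bot.inverse_kinematics(hpos(1.97)+[0,0,.06],ori()))
E
```

```text
1.86 [404.7 135.5] [ 0.668 -0.053  0.245]
1.9 [404.1 132.9] [ 0.675 -0.052  0.243]
1.94 [403.6 130.5] [ 0.681 -0.051  0.24 ]
1.98 [403.  128.2] [ 0.688 -0.05   0.237]
2.02 [402.4 125.9] [ 0.694 -0.049  0.234]
2.06 [401.8 123.8] [ 0.7   -0.049  0.231]
[True, True, True, True, True, True, True, True, True, True, True, True, True, True, True, True, True, True, True, True, True]
[ 0.23778874  0.73141489 -0.50283431  1.20459075  0.34190905  1.28705287
  1.46526874]
```

```bash
python3 - <<'E'
from h import *
h=hpos(1.95); bot.gripper_to(.066)
bot.move_ptp(h+[0,0,.07],ori()); st("above")
hit=bot.servo_line(h+[0,0,DZ],v=.08,f_stop=6); st("down hit=%s"%hit)
if not hit:
    bot.gripper_to(0,40); st("pinched")
a=bot.capture("side"); u,v=pix("side",h)[0].astype(int)
b=bot.capture("top"); x,y=pix("top",h)[0].astype(int)
f=lambda i,u,v:cv2.resize(i[max(v-35,0):v+35,u-35:u+35],(400,400),interpolation=cv2.INTER_CUBIC)
cv2.imwrite("pics/hd.png",np.hstack([f(b,x,y),f(a,u,v)]))
E
```

```text
above t59.7 pos [ 0.6824 -0.0484  0.3094] w0.0660 gf0.0 F [ 0.5  1.  -0.1]
down hit=False t61.3 pos [ 0.6832 -0.0509  0.1969] w0.0660 gf0.0 F [ 0.4 -1.1 -0.9]
pinched t61.7 pos [ 0.6832 -0.0511  0.1968] w0.0352 gf41.1 F [ 0.  -0.6  2.6]
```

View pics/hd.png

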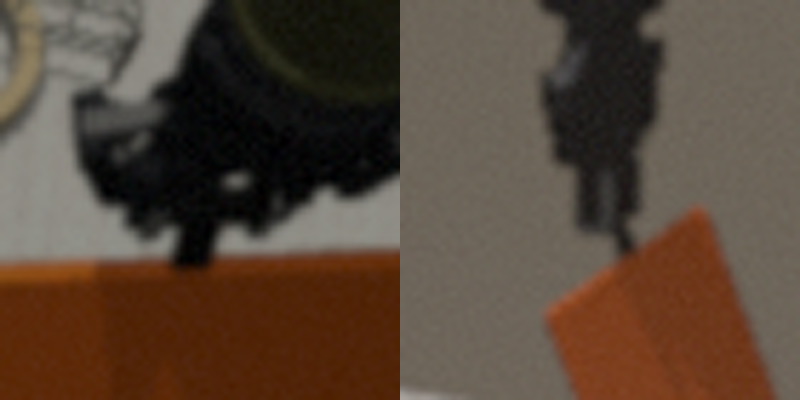

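The fingers straddle the bar, with the neck visible below them, and the width of 35 mm matches the 36 mm bar. Now I'll swing the lid slowly shut along the arc.

```bash
python3 - <<'E'
from h import *
A=np.linspace(1.95,-.01,20)[1:]
for i,a in enumerate(A):
    bot.servo_line(hpos(a)+[0,0,DZ],v=.07)
    s=bot.get_state(); F=s['contact_force']
    if i%3==0 or i>15: st("a=%.2f"%a)
    if np.linalg.norm(F)>35 or s['gripper_width']<.025: st("STOP a=%.2f"%a); break
E
```

```text
a=1.85 t62.2 pos [ 0.6658 -0.0537  0.203 ] w0.0348 gf41.0 F [ 0.2 -0.3  1.5]
a=1.54 t63.4 pos [ 0.6123 -0.0617  0.2111] w0.0351 gf40.9 F [ 0.3 -3.1  0.7]
a=1.23 t64.6 pos [ 0.5597 -0.0695  0.203 ] w0.0355 gf40.4 F [ 0.7 -6.   5.5]
a=0.92 t65.9 pos [ 0.5104 -0.0769  0.1782] w0.0351 gf40.8 F [-1.9 -4.9  4.2]
a=0.61 t67.1 pos [ 0.4712 -0.0827  0.1398] w0.0348 gf43.1 F [-0.9 -7.6  0.1]
a=0.30 t68.3 pos [ 0.4452 -0.0867  0.0917] w0.0353 gf46.8 F [-2.9 -7.4  0.2]
a=0.20 t68.7 pos [ 0.4399 -0.0875  0.0742] w0.0351 gf48.3 F [-1.1 -6.7 -0.5]
a=0.09 t69.1 pos [ 0.4363 -0.0881  0.0563] w0.0349 gf49.8 F [-3.  -6.4 -1.1]
a=-0.01 t69.5 pos [ 0.4345 -0.0884  0.0382] w0.0353 gf51.2 F [-4.1 -7.1 -1.3]
```

```bash
python3 - <<'E'
from h import *
p=bot.get_state()['eef_pos']
hit=bot.servo_line([p[0],p[1],p[2]-.012],v=.03,f_stop=10); st("press %s"%hit)
bot.gripper_to(.06); p=bot.get_state()['eef_pos']
bot.servo_line([p[0],p[1],.22],v=.15); bot.move_ptp([.42,.22,.28],ori()); st("clear")
a=bot.capture("side"); b=bot.capture("top")
f=lambda i,u,v,k:cv2.resize(i[v-k:v+k,u-k:u+k],(400,400),interpolation=cv2.INTER_CUBIC)
cv2.imwrite("pics/sh.png",np.hstack([f(b,385,210,75),f(a,302,190,48)]))
E
```

```text
press True t69.9 pos [ 0.4345 -0.0884  0.0302] w0.0349 gf52.6 F [-0.9  0.3  4.4]
clear t72.9 pos [0.4204 0.2181 0.2794] w0.0600 gf0.0 F [ 0.9  0.3 -0.3]
```

View pics/sh.png

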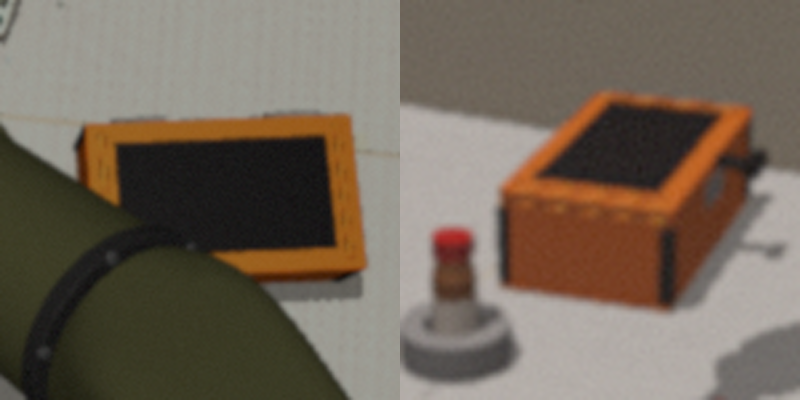

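The lid looks shut. I'll press lightly (well over the hinge's 4 N) with closed fingers near the free edge to be certain, then hand in.

```bash
python3 - <<'E'
from h import *
q=cw(-.055,0); bot.move_ptp([*q,.2],ori()); bot.gripper_to(0,30)
hit=bot.servo_line([*q,.03],v=.04,f_stop=14); st("press %s"%hit)
bot.pause(.3); st("hold"); z1=bot.get_state()['eef_pos'][2]
bot.servo_line([*q,.2],v=.1)
q=cw(.0,0); bot.servo_line([*q,.2],v=.15)
hit=bot.servo_line([*q,.03],v=.04,f_stop=10); st("middle %s"%hit); z2=bot.get_state()['eef_pos'][2]
print("lid slope est", (z1-z2)/.055)
bot.servo_line([*q,.25],v=.15)
E
```

```text
press True t77.8 pos [ 0.4881 -0.0793  0.0593] w-0.0000 gf5.1 F [-1.8  0.7 10.2]
hold t78.2 pos [ 0.4881 -0.0793  0.0593] w-0.0002 gf5.0 F [-0.6  0.4 10.1]
middle True t83.3 pos [ 0.5425 -0.0714  0.0594] w-0.0006 gf3.8 F [-1.6  0.7  7.5]
lid slope est -0.0012739147791848452
```

The lid is flat (slope about 0) and the robot is clear, so I'm handing in.

```bash
python3 -c "
from h import *
print(bot.finish_job())"
```

```text
the job is handed in; nothing more can be done
None
```

The job is handed in with no verdict returned: the four loose vials are packed beside the stored bottle, the tall bottle stands in the ring, and the lid is gently shut and checked flat; I never touched the timer, marker or notebook.

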